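# Unhitch the shaker drive and hold it open for inspection

### The job

I want to inspect the drive ball of the shaker coupling. First set the bench magnifier: swivel it until the front of its lens faces the ball, and tilt the lens so that its top leans 30 degrees forward, towards the ball. Then pull the coupling's latch handle sideways against its spring to free the ball, lift the tongue until its cup is at least 6 cm above its seated position, and finish while still holding it raised and still; leave the magnifier as set and the glassware, jar and marker where they are.

Things in the scene. Friction and masses are not known exactly. Their poses are not given: they have to be found in the camera images.
- hitch: Shaker drive coupling, fixed. Base plate 290 x 110 x 10 mm; origin at the centre of its underside. +x runs along the steel tongue from the ball end (-x: grey gear housing 95 x 95 mm, top z 46, carrying the ball) to the hinge clevis (x +110; dark cheeks up to z 100); +y is the side of the latch and its pull direction. Position and yaw vary.
- ball (a point): Centre of the 40 mm steel drive ball, fixed at (-90, 0, 78) mm in the hitch frame. It has a flat underside 10 mm below its centre over a thinner neck.
- tongue_hinge (a point): Hinge pin of the tongue, at (110, 0, 92) mm in the hitch frame; the pin runs along hitch y. The tongue is a 24 x 20 mm bar, 200 mm from pin to ball.
- tongue_raise (a joint): Raise angle of the tongue about the pin, rad: 0 seated on the ball, grows as the ball end goes up, stop at 0.7. It falls back under its own weight (0.3 to 0.6 kg in all) when let go. Until the latch is pulled more than 7 mm it cannot rise more than 2-3 mm.
- tongue: The moving tongue with its cup (54 mm outside diameter, top 30 mm above the ball centre), the spring can and bracket on the cup's +y side (out to y 80 mm, up to 24 mm above the ball centre), and the latch it carries. Origin at the hinge pin; axes as the hitch's when seated.
- socket (a point): Centre of the cup's hollow: coincides with the ball centre when seated. Swings with the tongue.
- latch (a joint): Travel of the spring latch along the tongue's +y, m: 0 locked (its pawl hooks under the ball), stop at 0.014. Released above 0.007. The spring pushes it back: 4 N at 0, 8 N at the stop.
- latch_grip (a point): Grip point on the latch's upright black handle, 150 mm above the worktop at the start, (0, 36, 72) mm from the socket point, axes as the tongue's. Handle: 12 mm thick along y, 24 mm wide along x, from 20 mm below to 16 mm above this point, then an 18 x 28 mm lip up to 20 mm above. Cup and can lie 40 mm or more below. It moves with latch and tongue and can carry the tongue's weight.
- magnifier: Fixed base of the bench magnifier, a dark disc 90 mm across with a post; origin at the centre of its underside. The swivel turns on its vertical axis. Position and yaw vary.
- yoke (a point): Centre of the lens, on both the swivel axis and the tilt axis, 115 mm above the worktop. It turns with the swivel: its +x is the front of the magnifier (marked by a short horizontal rod with a knob at the foot of the fork), its y is the tilt axis.
- swivel (a joint): Swivel angle about the vertical, rad, counterclockwise from above; range -1.7 to 1.7; 0 when the front points along the magnifier base's +x. Stiff (0.06 N m), stays where left.
- lens (a joint): Tilt of the lens, rad: 0 upright, positive when its top leans to the front (yoke +x), range -0.6 to 1.2. Stiff (0.12 N m), stays where left.
- lens_tab (a point): Grip point on the black tab on top of the lens ring (ring 104 mm outside diameter): 71 mm from the lens centre, axes: z out along the tab, y the tilt axis, x the lens's front. The tab is 24 mm wide along y, 16 mm thick along x, its end 18 mm beyond this point.
- beaker: Glass beaker, 62 mm across, 72 mm tall; origin under its centre. Leave alone.
- petri: Petri dish, 64 mm across, 16 mm high; origin under its centre. Leave alone.
- sample_jar: White wide-mouth sample jar, 82 mm across, 152 mm tall; origin under its centre. Leave alone.
- marker: Black and white marker pen, 135 x 17 mm, lying along its y; origin under its centre. Leave alone.
Not all that is in view belongs to the job. What is shaped like the magnifier but red or yellow is not meant.

How it is judged:
By the outcome, as a careful person would: the job done as asked, in the order asked, and still so for the second after the job is handed in, while the arm keeps its last pose, push and grip.
It also fails if it takes over 51 s, if anything falls off the work surface, if the arm or the gripper's body presses on something with over 40 N, if the wrist force passes 120 N, or if a joint passes its speed limit or range.

### The arm

A 6-joint arm with a two-finger parallel gripper is mounted at the origin on the work surface; the furniture and walls round the work are solid. World frame = base frame: x ahead of the robot, y to its left, z up, the work surface at z = 0. Lengths are in m, angles in degrees, forces in N, time in s.
With the tool pointing down it reaches from about 0.4 to 0.825 m from the base axis. Payload 7 kg.
Tool frame: the origin (TCP) lies midway between the tips of the shut fingers; the grasp point (between the pads) lies r.grip_depth behind it (r.grip_depth is the distance from the TCP to the grasp point, in m); z points along the fingers, y is the line along which they close (so a half turn about z gives the same grasp; the last joint's range is limited). The gripper opens to 88 mm and grips with 3 to 60 N. Pads are 19 mm wide; open, the fingers measure 130 mm over their backs; the gripper's body (78 mm by 193 mm) begins 47 mm behind the grasp point.
Start: joints at [-50.013, 20.546, 0.682, 0, -70.136, -16.507], TCP at [0.269, -0.619, 0.227] pointing down, gripper open.
Joint ranges: [-176.03, 176.03], [-82.01, 121.73], [-58.28, 71.71], [-173.87, 95.51], [-174.79, -0.11], [-173.66, 173.66]. Speed limits (degrees/s): [136.94, 136.94, 172.46, 180, 180, 180].

### API

Orientations are given as [roll, pitch, yaw] about the fixed x, y, z axes, in that order (R = Rz(yaw) Ry(pitch) Rx(roll)).
In Python, from plant import r gives the robot as it stands.
- The arm moves only by the tool shift_gripper, called after "Request:" as name(argument=value, ...) on one line, values as JSON. Schema: {"type":"object","properties":{"rows":{"type":"array","items":{"type":"array","items":{"type":"array","items":{"type":"number"},"minItems":6,"maxItems":6},"minItems":1,"maxItems":12},"minItems":1,"maxItems":1},"finger_gap":{"type":"number"},"force":{"type":"number"},"only":{"type":"string"},"quiet":{"type":"boolean"},"lines":{"type":"string"}},"required":["rows"],"additionalProperties":false}. rows is a list that holds a single list of rows (three levels of brackets), with 1 to 12 rows, each of 6 numbers: dx, dy, dz in m, then a rotation vector rx, ry, rz in degrees; each row is the pose to reach, as a shift and turn from the pose commanded when the call began, along the tool's axes at that moment; what a row does not reach only later rows make up. A row lasts 1/12 s, in which the tool goes at most 0.0417 m and 7.16 degrees, less where a joint would pass 70% of its speed; a pose out of reach is approached as far as the arm can. finger_gap is the finger opening in m, set as the call begins (left out keeps the last). The fingers move at their own pace and stop on an object; force is the grip in N (left out, the last holds). Time passes only in rows, so rows that do not move let the fingers close. The tool returns the time, the measured TCP pose, the force, the opening and the grip force at its end. only (a regular expression) keeps the lines of the reply that match it, lines (a string "A,B") keeps lines A to B, and quiet returns only ok. Input that does not fit is refused with a message, and nothing moves.
- r.get_state(): the state, without advancing time (a new reading comes with each control period).
- r.capture(name): name is "side" or "top"; returns a dict with "frame" (420x560x3 uint8, red, green, blue), "z_map" (420x560 float32, m along the optical axis (not along the pixel's ray), 0 where there is no reading), "fx", "fy", "cx", "cy" (pixels), "D" ([k1, k2, p1, p2, k3] as OpenCV has them; the pictures are not rectified), "cam_to_world" (4x4, takes a point from camera to world coordinates). Camera axes: x right, y down, z forward; pixel columns grow to the right and rows downward; lengths in m; the calibration is good to about 2 mm. A picture is of the moment at which its call begins.
- r.close_job(): hands the job in; it is judged then, once.
The state is a dict: "time_s": time; "joints": joint angles; "qd": joint speeds; "joint_torque": joint torques, N m; "tcp_pos": TCP position; "eef_rot": TCP orientation; "contact_force": force on the tool from outside, world axes, zero at the start; "moment": the same for the moment, N m; "gripper_width": finger opening in m; "gripper_force": force on a finger pad.
Only numpy, scipy, OpenCV 4.12 (cv2) and the standard library are available. Lean on these libraries where they do the work, as an engineer would, in place of code of your own. Each camera call takes 0.05 s, during which the arm holds its last target. There are 200 camera calls.

## Working session

There is one attempt and no reset: what is moved stays moved. The work goes in short steps, Python scripts to look and compute and a tool call to move; the robot and the scene stay as the last step left them, time stands still between calls to the robot, and variables do not carry over. Pictures are saved under pics/ and viewed, at most 10 in all, crops included, and the job is handed in when it is done.

```bash
ls; mkdir -p pics
```

Create h.py:
```python
import numpy as np, cv2
from plant import r
def cap(n):
    c=r.capture(n); c['K']=np.array([[c['fx'],0,c['cx']],[0,c['fy'],c['cy']],[0,0,1.]]); c['D']=np.array(c['D'],float); c['T']=np.array(c['cam_to_world']); return c
def ray(c,u,v):
    p=cv2.undistortPoints(np.array([[[u,v]]],float),c['K'],c['D'])[0,0]
    d=c['T'][:3,:3]@np.array([p[0],p[1],1]); return c['T'][:3,3],d
def plane(c,u,v,z):
    o,d=ray(c,u,v); return o+d*(z-o[2])/d[2]
def depth(c,u,v):
    o,d=ray(c,u,v); return o+d*c['z_map'][int(v),int(u)]
def cloud(c):
    v,u=np.mgrid[:420,:560]; p=cv2.undistortPoints(np.stack([u,v],-1).reshape(-1,1,2).astype(float),c['K'],c['D'])[:,0]
    z=c['z_map'].reshape(-1); P=np.c_[p*z[:,None],z]@c['T'][:3,:3].T+c['T'][:3,3]; P[z==0]=np.nan; return P.reshape(420,560,3)
def tri(c1,p1,c2,p2):
    o1,d1=ray(c1,*p1);o2,d2=ray(c2,*p2); s=np.linalg.lstsq(np.c_[d1,-d2],o2-o1,rcond=None)[0]
    a=o1+d1*s[0];b=o2+d2*s[1]; return (a+b)/2,np.linalg.norm(a-b)
def proj(c,P):
    M=np.linalg.inv(c['T']); return cv2.projectPoints(np.array(P,float).reshape(-1,1,3),cv2.Rodrigues(M[:3,:3])[0],M[:3,3],c['K'],c['D'])[0][:,0]
def save(c,n): cv2.imwrite('pics/'+n,c['frame'][:,:,::-1])
```

Run:
```python
from h import *
for n in('side','top'):
    c=cap(n); save(c,n+'0.png'); print(n,c['fx'],c['T'].round(3).tolist(),(c['z_map']==0).mean())
print(r.get_state(), r.grip_depth)
```

```text
pics
side 495.48061733492267 [[0.507, -0.712, 0.485, -0.243], [-0.862, -0.423, 0.28, -0.62], [0.006, -0.56, -0.828, 1.416], [0.0, 0.0, 0.0, 1.0]] 0.003945578231292517
top 453.0614522345996 [[-0.001, -0.996, 0.089, 0.367], [-1.0, 0.001, -0.001, -0.183], [0.0, -0.089, -0.996, 1.447], [0.0, 0.0, 0.0, 1.0]] 0.004149659863945578
{'time_s': 0.1, 'joints': array([-5.00141687e+01,  2.05858161e+01,  6.38697529e-01, -1.74979545e-02,
       -7.01351245e+01, -1.65049910e+01]), 'qd': array([-0.03389481, -0.0534389 ,  0.13589593,  0.0846007 , -0.00760879,
       -0.0378397 ]), 'joint_torque': array([-1.32976253e-03, -5.84163773e+01,  2.93752724e+01,  7.01558366e+00,
        1.01398284e-02, -7.85833572e-05]), 'tcp_pos': array([ 0.26872804, -0.6187253 ,  0.22573175]), 'eef_rot': array([ 1.79916472e+02, -7.59493331e-03, -1.56525112e+02]), 'contact_force': array([ 0.55968925, -0.00526287,  0.01139229]), 'moment': array([ 0.04147513, -0.01016529,  0.02949225]), 'gripper_force': 0.0, 'gripper_width': 0.08751655295174271} 0.0188
```

View pics/side0.png

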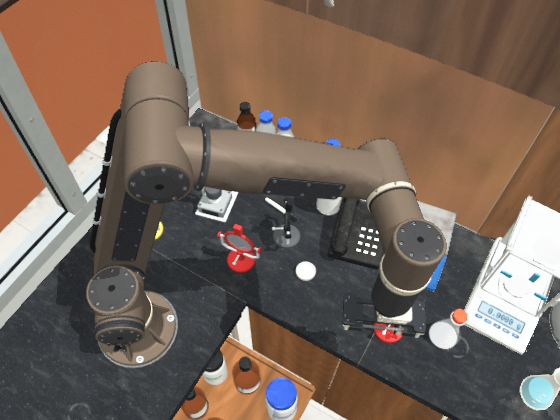

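View pics/top0.png

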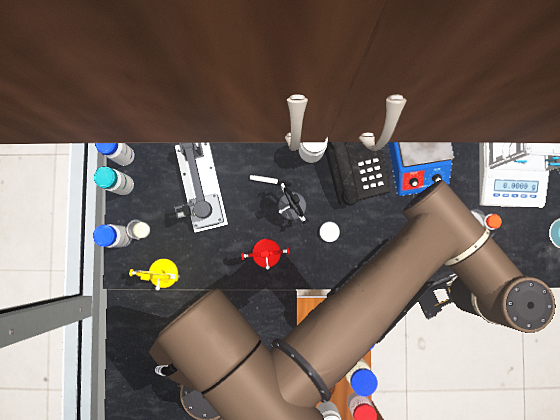

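The top view shows the dark magnifier at (291,205), red lookalike (268,253) and yellow lookalike (157,272). The hitch's ball end is at (205,210), the latch is at about (182,211) on its left, and the hinge is at (190,150). The side view has the magnifier at (287,235), but the arm hides much of the hitch. Candidates are dark (291,205), red and yellow; I choose the dark one and check it in a crop.

Run:
```python
from h import *
a=cap('top'); b=cap('side')
A=cv2.resize(a['frame'][135:260,165:335],None,fx=4.6,fy=4.6,interpolation=cv2.INTER_CUBIC)
cv2.imwrite('pics/c1.png',A[:,:,::-1])
B=cv2.resize(b['frame'][170:290,180:330],None,fx=5,fy=5,interpolation=cv2.INTER_CUBIC)
cv2.imwrite('pics/c2.png',B[:,:,::-1])
P=cloud(a)
for u,v in [(205,210),(182,211),(203,195),(190,150),(291,205),(300,110),(290,60),(330,232),(135,230),(268,253)]: print(u,v,P[v,u].round(3))
for n,c in(('t',a),('s',b)): np.savez(f'{n}.npz',frame=c['frame'],P=cloud(c))
```

```text
205 210 [0.484 0.034 0.111]
182 211 [0.491 0.126 0.   ]
203 195 [0.53  0.042 0.098]
190 150 [0.666 0.082 0.108]
291 205 [ 0.503 -0.223  0.065]
300 110 [ 0.498 -0.204  1.03 ]
290 60 [ 0.51  -0.192  1.115]
330 232 [ 0.422 -0.348  0.009]
135 230 [0.429 0.271 0.019]
268 253 [ 0.358 -0.155  0.203]
```

View pics/c1.png

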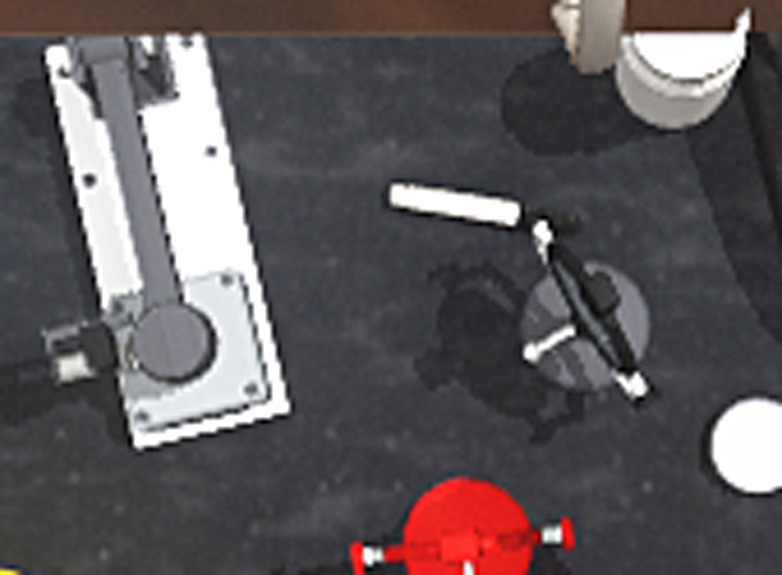

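View pics/c2.png

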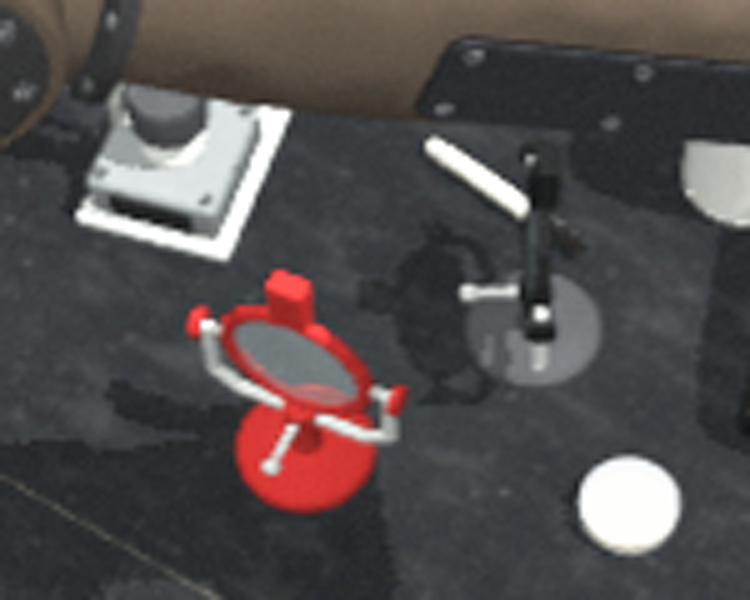

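Crop c1 shows the dark magnifier with tilt-axis knobs at crop (543,235) and (635,383), front rod knob at (530,352) pointing left, and tab at (603,293), so it leans back. Crop c2 shows no red or yellow on it, which confirms the choice. The cup is at c1 (172,342) and the latch handle and lip at (70,355).

Run:
```python
from h import *
a=cap('top'); b=cap('side'); P=cloud(a)
ct=lambda u,v:(165+u/4.6-.4,135+v/4.6-.4); cs=lambda u,v:(180+u/5-.4,170+v/5-.4)
for n,p,q in [('knobA',(543,235),(532,158)),('knobB',(635,383),(540,315)),('rodknob',(530,352),(467,293)),('tabtop',(603,293),(545,185))]:
    X,e=tri(a,ct(*p),b,cs(*q)); print(n,X.round(3),e.round(4))
# magnifier cloud
m=(abs(P[...,0]-.5)<.09)&(abs(P[...,1]+.22)<.09)
for lo,hi in[(.08,.1),(.1,.13),(.13,.15),(.15,.17),(.17,.19),(.19,.22)]:
    Q=P[m&(P[...,2]>lo)&(P[...,2]<hi)]; print(lo,len(Q),Q.mean(0).round(4) if len(Q) else '', Q.std(0).round(4) if len(Q) else '')
Q=P[m&(P[...,2]>.15)]; print('tabpts',Q.round(3).tolist()[:60])
# base disc: z between .006 and .03
Q=P[m&(P[...,2]>.005)&(P[...,2]<.025)]; 
(c0,rad)=cv2.minEnclosingCircle(Q[:,:2].astype(np.float32)); print('disc',len(Q),c0,rad,np.median(Q[:,2]))
# hitch
h=(abs(P[...,0]-.55)<.2)&(abs(P[...,1]-.06)<.12)
Q=P[h&(P[...,2]>.09)]; print('above .09',len(Q))
Q=P[h&(P[...,2]>.1)&(P[...,0]<.53)&(P[...,2]<.115)]; print('cup',len(Q),cv2.minEnclosingCircle(Q[:,:2].astype(np.float32)),Q[:,2].mean())
Q=P[h&(P[...,2]>.125)&(P[...,0]<.6)]; print('handle',len(Q),Q.mean(0).round(4),Q.min(0).round(4),Q.max(0).round(4))
Q=P[h&(P[...,2]>.165)&(P[...,0]<.6)]; print('lip',len(Q),cv2.minAreaRect(Q[:,:2].astype(np.float32)) if len(Q)>3 else'')
Q=P[h&(P[...,2]>.04)&(P[...,2]<.05)&(P[...,0]<.57)]; print('housing',len(Q),cv2.minAreaRect(Q[:,:2].astype(np.float32)))
Q=P[h&(P[...,2]>.095)&(P[...,2]<.106)&(P[...,0]>.53)&(P[...,0]<.64)]
print('bar',len(Q),cv2.fitLine(Q[:,:2].astype(np.float32),cv2.DIST_L2,0,.01,.01).ravel(),Q[:,2].mean())
# plate white corners at z .01
Q=P[h&(P[...,2]>.006)&(P[...,2]<.018)]; print('plate',len(Q),cv2.minAreaRect(Q[:,:2].astype(np.float32)))
```

```text
knobA [ 0.555 -0.196  0.117] 0.0005
knobB [ 0.461 -0.256  0.108] 0.0007
rodknob [ 0.486 -0.188  0.043] 0.0005
tabtop [ 0.511 -0.231  0.17 ] 0.0036
0.08 34 [ 0.5053 -0.223   0.0897] [0.0247 0.0152 0.0061]
0.1 106 [ 0.5051 -0.2263  0.1175] [0.0442 0.0275 0.0071]
0.13 27 [ 0.5041 -0.2279  0.1422] [0.0346 0.0213 0.0053]
0.15 58 [ 0.5058 -0.2292  0.1592] [0.0218 0.0137 0.0046]
0.17 8 [ 0.5032 -0.2256  0.1807] [0.0055 0.0063 0.0047]
0.19 55 [ 0.508  -0.2298  0.2029] [0.0067 0.0054 0.0037]
tabpts [[0.51, -0.13, 1.201], [0.51, -0.131, 1.2], [0.51, -0.131, 1.2], [0.51, -0.132, 1.2], [0.51, -0.132, 1.2], [0.51, -0.133, 1.201], [0.51, -0.134, 1.2], [0.51, -0.134, 1.201], [0.511, -0.134, 1.199], [0.51, -0.135, 1.201], [0.51, -0.136, 1.2], [0.511, -0.136, 1.198], [0.51, -0.137, 1.2], [0.51, -0.137, 1.2], [0.51, -0.138, 1.201], [0.51, -0.139, 1.2], [0.511, -0.139, 1.199], [0.51, -0.14, 1.2], [0.51, -0.141, 1.2], [0.51, -0.141, 1.2], [0.51, -0.142, 1.2], [0.511, -0.142, 1.199], [0.51, -0.143, 1.2], [0.51, -0.143, 1.2], [0.51, -0.144, 1.2], [0.51, -0.145, 1.201], [0.509, -0.145, 1.201], [0.51, -0.14
[... 741 characters left out ...]
4269256592, -0.21919091045856476) 0.11634024232625961 0.012828728297013647
above .09 19057
cup 313 ((0.48636406660079956, 0.07401356846094131), 0.0548655167222023) 0.10629675967199938
handle 18101 [0.5104 0.0067 1.0455] [ 0.4646 -0.06    0.1321] [0.5122 0.1797 1.2058]
lip 18088 ((0.48831844329833984, 0.05991480499505997), (0.23974719643592834, 0.04744921997189522), 89.89067840576172)
housing 508 ((0.4872530400753021, 0.04388555884361267), (0.09608552604913712, 0.09489741921424866), 13.792024612426758)
bar 275 [0.9683523  0.24958727 0.58432823 0.06767614] 0.10133119789717375
plate 1355 ((0.5306700468063354, 0.06040453165769577), (0.36089056730270386, 0.23682227730751038), 0.31542444229125977)
```

Run:
```python
from h import *
a=cap('top'); P=cloud(a); F=a['frame'].astype(int); x,y,z=P[...,0],P[...,1],P[...,2]
mar=lambda Q:cv2.minAreaRect(Q[:,:2].astype(np.float32))
m=(abs(x-.507)<.075)&(abs(y+.226)<.06)
Q=P[m&(z>.1)&(z<.3)]; print('lens line',cv2.fitLine(Q[:,:2].astype(np.float32),cv2.DIST_HUBER,0,.01,.01).ravel(),mar(Q))
Q=P[m&(z>.195)&(z<.3)]; print('tab',len(Q),mar(Q),np.median(Q[:,2]),Q.mean(0))
dark=(F.max(2)<130)&(F.min(2)>60); Q=P[m&(z<.02)&dark]; print('disc',len(Q),cv2.minEnclosingCircle(Q[:,:2].astype(np.float32)))
h=(abs(x-.487)<.09)&(abs(y-.06)<.1)
Q=P[h&(z>.1)&(z<.115)&(abs(x-.487)<.04)&(abs(y-.04)<.04)]; print('cup',len(Q),cv2.minEnclosingCircle(Q[:,:2].astype(np.float32)),mar(Q),Q[:,2].mean())
Q=P[h&(z>.125)&(z<.3)]; print('handle',len(Q),Q.mean(0),mar(Q))
Q=P[h&(z>.165)&(z<.3)]; print('lip',len(Q),np.median(Q[:,2]),mar(Q))
Q=P[h&(z>.043)&(z<.049)]; print('hous',mar(Q))
w=(F.min(2)>200)&(z<.016)&(z>.004)&(abs(x-.57)<.2)&(abs(y-.065)<.12); Q=P[w]; print('plate',len(Q),mar(Q))
Q=P[(abs(x-.32)<.1)&(abs(y-.2)<.09)&(z>.03)&(z<.3)]; print('yellow',Q.mean(0),Q.min(0),Q.max(0))
Q=P[(abs(x-.36)<.07)&(abs(y+.155)<.09)&(z>.03)&(z<.3)]; print('red',Q.mean(0),Q.min(0),Q.max(0))
print(proj(a,[[.478,.079,.17]]))
```

```text
lens line [ 0.849759    0.5271714   0.5017439  -0.22919698] ((0.5069434642791748, -0.22784484922885895), (0.1401158720254898, 0.02162952907383442), 31.46805763244629)
tab 53 ((0.5085952281951904, -0.2297980785369873), (0.023952778428792953, 0.016151223331689835), 30.0284423828125) 0.20276860211521175 [ 0.50838205 -0.22981525  0.20281481]
disc 609 ((0.5064908862113953, -0.22771243751049042), 0.09388752281665802)
cup 286 ((0.49347543716430664, 0.052101120352745056), 0.036213379353284836) ((0.4944877624511719, 0.04595880210399628), (0.0595228411257267, 0.0643124207854271), 75.99950408935547) 0.10661381792819531
handle 74 [0.4787611  0.07903438 0.16628101] ((0.47897249460220337, 0.07981438934803009), (0.027473948895931244, 0.018113307654857635), 15.137242317199707)
lip 64 0.16980484408834762 ((0.47897249460220337, 0.07981438934803009), (0.027473948895931244, 0.018113307654857635), 15.137242317199707)
hous ((0.4872565269470215, 0.04387635365128517), (0.09492025524377823, 0.09330970793962479), 12.678857803344727)
plate 1226 ((0.5753579139709473, 0.0650588795542717), (0.28929373621940613, 0.11009994149208069), 13.999737739562988)
yellow [0.33800817 0.21802688 0.11542892] [0.2469206  0.11197471 0.03217048] [0.41988677 0.28998511 0.21016323]
red [ 0.3518619  -0.14593674  0.13916917] [ 0.30801209 -0.21459844  0.04715132] [ 0.3715212  -0.07451426  0.20785833]
[[185.68367174 210.30600838]]
```

Create g.py:
```python
import numpy as np
from plant import r
from scipy.spatial.transform import Rotation as R
def st():
    s=r.get_state(); return np.array(s['tcp_pos']),R.from_euler('xyz',s['eef_rot'],degrees=True),s
def rel(p,Rg):
    p0,R0,_=st(); return np.r_[R0.inv().apply(np.array(p)-p0),(R0.inv()*Rg).as_rotvec(degrees=True)].round(4)
def down(yang): # tool y at world angle yang, z down
    return R.from_euler('xyz',[180,0,yang+90],degrees=True)
```

Run:
```python
from g import *
print(rel([.508,-.229,.226],down(121)),rel([.508,-.229,.169],down(121)))
```

```text
[-3.7470e-01  2.6250e-01  4.0000e-04  2.2200e-02 -1.0000e-04 -7.5227e+00] [-3.7470e-01  2.6240e-01  5.7400e-02  2.2200e-02 -1.0000e-04 -7.5227e+00]
```

Request:
shift_gripper(rows=[[[-0.015,0.01,0,0,0,0],[-0.045,0.032,0,0,0,-1],[-0.08,0.056,0,0,0,-2],[-0.115,0.08,0,0,0,-3],[-0.15,0.105,0,0,0,-4],[-0.185,0.13,0,0,0,-5],[-0.22,0.154,0,0,0,-6],[-0.255,0.178,0,0,0,-7],[-0.29,0.203,0,0,0,-7.5],[-0.325,0.228,0,0,0,-7.5],[-0.355,0.249,0,0,0,-7.5],[-0.375,0.262,0,0,0,-7.5]]], finger_gap=0.06)

```text
time_s: 1.35
tcp_pos: [0.5099, -0.2264, 0.227]
eef_rot: [-180.0, 0.1, -148.9]
contact_force: [-0.2, -0.5, -0.8]
gripper_width: 0.0599
gripper_force: 0.0
```

Request:
shift_gripper(rows=[[[0,0,0,0,0,0],[0,0,0,0,0,0]]])

```text
time_s: 1.52
tcp_pos: [0.5093, -0.2279, 0.2266]
eef_rot: [-180.0, 0.0, -148.8]
contact_force: [-0.5, -0.3, 0.2]
gripper_width: 0.06
gripper_force: 0.0
```

Run:
```python
from g import *
print(rel([.508,-.229,.169],down(121)))
```

```text
[ 0.0016 -0.0003  0.0576 -0.0006  0.0037  0.153 ]
```

Request:
shift_gripper(rows=[[[0,0,0.01,0,0,0],[0.001,0,0.025,0,0,0],[0.0015,0,0.04,0,0,0],[0.0015,0,0.052,0,0,0],[0.0015,0,0.0575,0,0,0],[0.0015,0,0.0575,0,0,0]]])

```text
time_s: 2.02
tcp_pos: [0.5056, -0.2309, 0.1673]
eef_rot: [179.9, -0.1, -149.1]
contact_force: [0.3, -0.7, -0.1]
gripper_width: 0.0597
gripper_force: 0.0
```

Request:
shift_gripper(rows=[[[0,0,0,0,0,0],[0,0,0,0,0,0],[0,0,0,0,0,0],[0,0,0,0,0,0],[0,0,0,0,0,0],[0,0,0,0,0,0]]], finger_gap=0, force=15)

```text
time_s: 2.52
tcp_pos: [0.5074, -0.2301, 0.1694]
eef_rot: [-180.0, 0.0, -149.0]
contact_force: [0.3, 0.7, -0.4]
gripper_width: 0.0259
gripper_force: 0.0
```

Run:
```python
from h import *
a=cap('side'); 
A=cv2.resize(a['frame'][130:290,150:350],None,fx=3.75,fy=3.75,interpolation=cv2.INTER_CUBIC); cv2.imwrite('pics/c3.png',A[:,:,::-1])
```

```text
(no output)
```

View pics/c3.png

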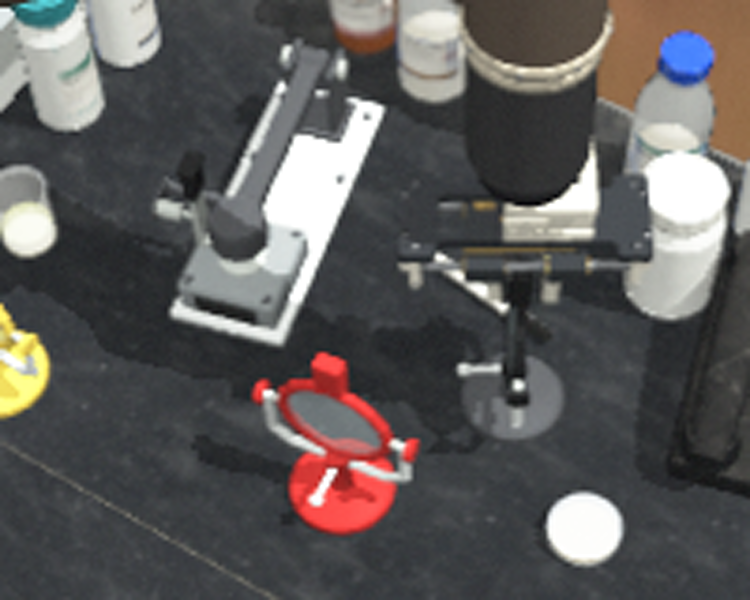

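The side view shows the fingers straddling the dark tab at c3 (520,280) while still closing. The hitch handle is now visible at c3 (190,165).

Request:
shift_gripper(rows=[[[0,0,0,0,0,0],[0,0,0,0,0,0],[0,0,0,0,0,0],[0,0,0,0,0,0],[0,0,0,0,0,0]]], finger_gap=0, force=20)

```text
time_s: 2.98
tcp_pos: [0.507, -0.2297, 0.1692]
eef_rot: [180.0, -0.0, -149.0]
contact_force: [-2.5, 5.1, 4.2]
gripper_width: 0.017
gripper_force: 19.8
```

Run:
```python
from h import *
a=cap('top');b=cap('side')
# handle lip: top px from cloud centroid, side px from dark pixels near c3(190,165)
u,v=150+190/3.75,130+165/3.75; print('side guess',u,v, 'proj', proj(b,[[.479,.0798,.17]]),proj(b,[[.479,.0798,.15]]))
X,e=tri(a,proj(a,[[.479,.0798,.17]])[0],b,(150+192/3.75-.4,130+157/3.75-.4)); print(X,e)
P=cloud(b); x,y,z=P[...,0],P[...,1],P[...,2]
Q=P[(abs(x-.479)<.03)&(abs(y-.08)<.03)&(z>.125)&(z<.3)]; print(len(Q),Q.mean(0),Q.min(0),Q.max(0),cv2.minAreaRect(Q[Q[:,2]>.165][:,:2].astype(np.float32)))
```

```text
side guess 200.66666666666666 174.0 proj [[199.60832073 172.39044498]] [[200.35169771 176.21975447]]
[0.47955194 0.07699027 0.17598215] 0.0037957759710344377
83 [0.47607519 0.07456014 0.15816964] [0.46275097 0.06499694 0.12859333] [0.49123274 0.0874032  0.1762214 ] ((0.4776272475719452, 0.07675937563180923), (0.028690479695796967, 0.01893807202577591), 10.36205768585205)
```

Request:
shift_gripper(rows=[[[0,0,0,0,0,3],[0,0,0,0,0,7],[0,0,0,0,0,12],[0,0,0,0,0,17],[0,0,0,0,0,22],[0,0,0,0,0,25.5],[0,0,0,0,0,27.5],[0,0,0,0,0,27.5],[0,0,0,0,0,27.5]]])

```text
time_s: 3.83
tcp_pos: [0.5059, -0.2298, 0.1692]
eef_rot: [180.0, -0.1, -176.6]
contact_force: [-5.6, 6.1, 8.3]
gripper_width: 0.0167
gripper_force: 19.9
```

Run:
```python
from h import *
from g import st,R
a=cap('top');P=cloud(a); x,y,z=P[...,0],P[...,1],P[...,2]
print(st()[2]['moment'],st()[2]['eef_rot'])
b=cap('side');
for P in (P,cloud(b)):
    x,y,z=P[...,0],P[...,1],P[...,2]
    Q=P[(abs(x-.507)<.08)&(abs(y+.227)<.06)&(z>.075)&(z<.15)]
    print(len(Q)); 
    if len(Q)>5: print(cv2.fitLine(Q[:,:2].astype(np.float32),cv2.DIST_HUBER,0,.01,.01).ravel(),cv2.minAreaRect(Q[:,:2].astype(np.float32)))
p0,R0,_=st(); C=np.array([.507,-.2275,.115]); ax=np.array([np.cos(np.radians(184)),np.sin(np.radians(184)),0])
for t in (8,16,24,30,32):
    T=R.from_rotvec(ax*t,degrees=True); p=C+T.apply(p0-C); print(t,p.round(4),R0.inv().apply(p-p0).round(4),(R0.inv()*T*R0).as_rotvec(degrees=True).round(2))
```

```text
[ 2.21548127  2.14086898 -0.03750014] [ 1.79956442e+02 -1.13358796e-01 -1.76540516e+02]
56
[ 0.99696475  0.07785422  0.4542893  -0.2292815 ] ((0.4574979245662689, -0.2315467745065689), (0.014805888757109642, 0.0442439466714859), 88.11665344238281)
166
[ 0.9977564   0.06694824  0.4915209  -0.2300846 ] ((0.48606255650520325, -0.23327066004276276), (0.017806392163038254, 0.10795401781797409), 88.48876953125)
8 [ 0.5054 -0.2223  0.1689] [0.0001 0.0076 0.0002] [ 8.   -0.07  0.02]
16 [ 0.5049 -0.2148  0.1677] [0.0001 0.015  0.0015] [16.   -0.15  0.03]
24 [ 0.5044 -0.2076  0.1654] [0.0002 0.0222 0.0038] [24.   -0.22  0.05]
30 [ 0.504  -0.2025  0.163 ] [0.0002 0.0274 0.0062] [30.   -0.28  0.06]
32 [ 0.5039 -0.2008  0.1621] [0.0003 0.029  0.0071] [32.   -0.3   0.06]
```

Request:
shift_gripper(rows=[[[0,0.0025,0,2.5,0,0],[0,0.0057,0.0001,6,0,0],[0,0.0095,0.0005,10,0,0],[0,0.0132,0.001,14,0,0],[0,0.0168,0.0018,18,-0.2,0],[0,0.0204,0.0032,22,-0.2,0],[0.0001,0.024,0.0046,26,-0.2,0],[0.0002,0.0258,0.0054,28.5,-0.3,0],[0.0002,0.0274,0.0062,30,-0.3,0],[0.0002,0.0274,0.0062,30,-0.3,0],[0.0002,0.0274,0.0062,30,-0.3,0]]])

```text
time_s: 4.85
tcp_pos: [0.5054, -0.2016, 0.1626]
eef_rot: [-150.0, 0.3, -176.3]
contact_force: [-9.0, 12.8, 8.2]
gripper_width: 0.0164
gripper_force: 20.0
```

Create lens.py:
```python
from h import *
from g import st
p,R0,s=st(); print('tool y,z',R0.as_matrix()[:,1].round(3),R0.as_matrix()[:,2].round(3),p,s['moment'],s['contact_force'])
C=np.array([.507,-.2275,.115]); 
for n in('top','side'):
    c=cap(n); P=cloud(c); F=c['frame'].astype(int)
    Q=P[(np.linalg.norm(P-C,axis=2)<.062)&(P[...,2]>.072)]  # ring+lens disc
    Q=Q[abs(Q[:,0]-C[0])<.058]
    for i in range(6):
        q=Q.mean(0); w=np.linalg.svd(Q-q,full_matrices=False)[2][2]; w*=np.sign(w[1]); d=(Q-q)@w; Q=Q[abs(d)<max(.006,2*d.std())]
    print(n,len(Q),q.round(4),w.round(3),'az',np.degrees(np.arctan2(w[1],w[0])).round(1),'tilt',np.degrees(np.arcsin(-w[2])).round(1),'rms',d.std().round(4))
```

```bash
python3 lens.py
```

```text
tool y,z [-0.053  0.865 -0.499] [ 0.037 -0.498 -0.866] [ 0.5053728  -0.20157287  0.162602  ] [ 4.89009904  2.87188762 -1.67232489] [-9.01626268 12.77909279  8.21721353]
top 108 [ 0.4699 -0.2278  0.1211] [-0.028  0.869 -0.493] az 91.8 tilt 29.6 rms 0.002
side 526 [ 0.5017 -0.229   0.1165] [-0.032  0.877 -0.479] az 92.1 tilt 28.7 rms 0.0023
```

Request:
shift_gripper(rows=[[[0,0,0,0,0,0],[0,0,0,0,0,0],[0,0,0,0,0,0],[0,0,0,0,0,0],[0,0,0,0,0,0],[0,0,0,0,0,0]]], finger_gap=0.06)

```text
time_s: 5.45
tcp_pos: [0.5053, -0.203, 0.1628]
eef_rot: [-150.0, 0.3, -176.5]
contact_force: [1.1, 0.3, -0.6]
gripper_width: 0.0509
gripper_force: 0.0
```

Request:
shift_gripper(rows=[[[0,0,-0.01,0,0,0],[0,0,-0.03,0,0,0],[0,0,-0.055,0,0,0],[0,0,-0.08,0,0,0],[0,0,-0.1,0,0,0],[0,0,-0.11,0,0,0]]])

```text
time_s: 5.95
tcp_pos: [0.5024, -0.1469, 0.2603]
eef_rot: [-150.0, 0.5, -176.4]
contact_force: [0.3, 0.3, -0.2]
gripper_width: 0.0603
gripper_force: 0.0
```

```bash
python3 lens.py
```

```text
tool y,z [-0.051  0.865 -0.499] [ 0.038 -0.498 -0.866] [ 0.50242076 -0.14685255  0.26031736] [1.63179165 0.05192492 0.05444329] [ 0.2848909   0.26150057 -0.24458221]
top 460 [ 0.506  -0.2274  0.1192] [-0.02   0.875 -0.484] az 91.3 tilt 28.9 rms 0.0018
side 555 [ 0.5026 -0.2281  0.1187] [-0.022  0.881 -0.473] az 91.4 tilt 28.2 rms 0.0024
```

Run:
```python
from h import *
a=cap('top');b=cap('side')
A=cv2.resize(a['frame'][170:245,250:335],None,fx=7,fy=7,interpolation=cv2.INTER_CUBIC)
B=cv2.resize(b['frame'][185:260,250:325],None,fx=7,fy=7,interpolation=cv2.INTER_CUBIC)
I=np.zeros((525,1120-320,3),np.uint8); I[:,:595]=A
I=np.hstack([cv2.resize(A,(400,353)),cv2.resize(B,(353,353))]); cv2.imwrite('pics/c4.png',I[:,:,::-1]); print(400/85,353/75)
P=cloud(a); x,y,z=P[...,0],P[...,1],P[...,2]
q=(z>.17)&(abs(x-.507)<.05)&(abs(y+.18)<.06)&(z<.21); Q=P[q]; print('tab',len(Q),Q.mean(0),cv2.minAreaRect(Q[:,:2].astype(np.float32)),Q.max(0),Q.min(0))
# knob ends: whitish high pixels
F=a['frame'].astype(int); q=(F.min(2)>130)&(z>.09)&(z<.14)&(abs(x-.507)<.09)&(abs(y+.227)<.06)
n,l,s,c=cv2.connectedComponentsWithStats(q.astype(np.uint8)); 
for i in range(1,n): print(s[i,4],c[i].round(1),P[l==i].mean(0).round(4))
q=(z>.09)&(z<.14)&(abs(x-.507)<.1)&(abs(x-.507)>.052)&(abs(y+.227)<.04)
for s in(1,-1):
    Q=P[q&((x-.507)*s>0)]; print(s,len(Q),Q.mean(0).round(4))
```

```text
4.705882352941177 4.706666666666667
tab 41 [ 0.50505565 -0.19910946  0.18277782] ((0.5057093501091003, -0.1996239870786667), (0.011527509428560734, 0.023475253954529762), 89.84968566894531) [ 0.51744683 -0.19385105  0.19448124] [ 0.49398658 -0.20540564  0.17088477]
14 [292.1 182.4] [ 0.5652 -0.2247  0.1177]
216 [293.6 201.6] [ 0.508  -0.2289  0.1155]
13 [293.4 221.2] [ 0.4501 -0.2278  0.1184]
1 26 [ 0.5694 -0.2244  0.1198]
-1 29 [ 0.4422 -0.2286  0.119 ]
```

View pics/c4.png

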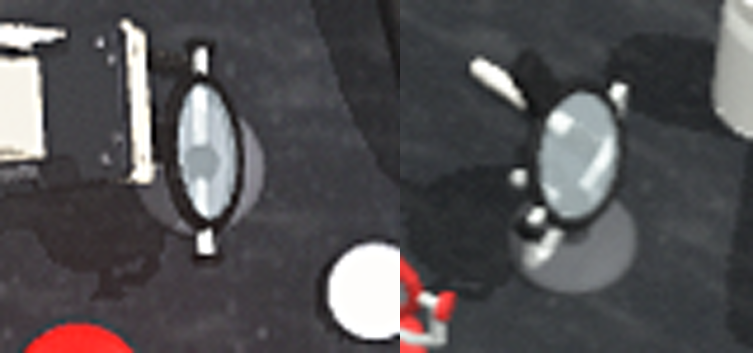

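Left half of c4: knobs at (200,60) and (205,243), so the axis is about 1.7° and the front points at about 91.6°, where 94° is wanted. The tilt reads about 28.7°. I'll regrip aligned with the lens and nudge it by +2.5° swivel and +1.3° tilt.

Create tgt.py:
```python
from g import *
C=np.array([.507,-.2273,.115])
def pose(az,t,d=.071-.0168):  # TCP on lens z axis at distance d
    Rg=R.from_rotvec(np.array([np.cos(np.radians(az+90)),np.sin(np.radians(az+90)),0])*t,degrees=True)*down(az)
    return C-d*Rg.as_matrix()[:,2],Rg
if __name__=='__main__':
    p0,R0,_=st(); p1,R1=pose(91.6,28.7); print(rel(p1,R1))
    p2,R2=pose(94.2,30.2); print('then',R1.inv().apply(p2-p1).round(4),(R1.inv()*R2).as_rotvec(degrees=True).round(2))
```

```bash
python3 tgt.py
```

```text
[-1.6000e-03  1.1000e-03  1.0860e-01 -1.2891e+00  1.1628e+00  1.5830e+00]
then [0.0012 0.0014 0.    ] [ 1.5  -1.28 -2.26]
```

Request:
shift_gripper(rows=[[[-0.0016,0.001,0.01,-1.3,1.2,1.6],[-0.0016,0.001,0.035,-1.3,1.2,1.6],[-0.0016,0.001,0.065,-1.3,1.2,1.6],[-0.0016,0.001,0.092,-1.3,1.2,1.6],[-0.0016,0.001,0.107,-1.3,1.2,1.6],[-0.0016,0.001,0.1085,-1.3,1.2,1.6],[-0.0016,0.001,0.1085,-1.3,1.2,1.6]]])

```text
time_s: 6.73
tcp_pos: [0.5053, -0.2024, 0.1622]
eef_rot: [-151.2, -0.2, -178.5]
contact_force: [0.1, 0.0, 0.6]
gripper_width: 0.0601
gripper_force: 0.0
```

Request:
shift_gripper(rows=[[[0,0,0,0,0,0],[0,0,0,0,0,0],[0,0,0,0,0,0],[0,0,0,0,0,0],[0,0,0,0,0,0],[0,0,0,0,0,0],[0,0,0,0,0,0],[0,0,0,0,0,0],[0,0,0,0,0,0],[0,0,0,0,0,0],[0,0,0,0,0,0]]], finger_gap=0, force=20)

```text
time_s: 7.65
tcp_pos: [0.507, -0.2008, 0.1637]
eef_rot: [-151.3, 0.1, -178.4]
contact_force: [-2.5, 5.3, 1.4]
gripper_width: 0.016
gripper_force: 20.0
```

```bash
python3 lens.py; python3 tgt.py
```

```text
tool y,z [-0.024  0.877 -0.48 ] [ 0.014 -0.48  -0.877] [ 0.5069906  -0.20077645  0.16368984] [ 3.15856889  0.79279475 -0.42985512] [-2.53462622  5.33642718  1.41789076]
top 114 [ 0.471  -0.2277  0.121 ] [-0.051  0.872 -0.487] az 93.4 tilt 29.2 rms 0.0018
side 529 [ 0.5023 -0.2288  0.1166] [-0.028  0.88  -0.475] az 91.9 tilt 28.3 rms 0.0022
[ 0.0007  0.0002  0.0013  0.0347  0.0411 -0.0411]
then [0.0012 0.0014 0.    ] [ 1.5  -1.28 -2.26]
```

Request:
shift_gripper(rows=[[[0.0005,0.0005,0,0.5,-0.4,-0.8],[0.001,0.001,0,1,-0.9,-1.6],[0.0016,0.0015,0,1.7,-1.3,-2.4],[0.0016,0.0015,0,1.7,-1.3,-2.4],[0.0016,0.0015,0,1.7,-1.3,-2.4]]])

```text
time_s: 8.17
tcp_pos: [0.5055, -0.1993, 0.1629]
eef_rot: [-149.6, 0.0, -175.6]
contact_force: [-1.5, 5.4, 0.3]
gripper_width: 0.016
gripper_force: 20.0
```

Request:
shift_gripper(rows=[[[0,0,0,0,0,0],[0,0,0,0,0,0],[0,0,0,0,0,0],[0,0,0,0,0,0],[0,0,0,0,0,0],[0,0,0,0,0,0]]], finger_gap=0.06)

```text
time_s: 8.67
tcp_pos: [0.5051, -0.2, 0.1629]
eef_rot: [-149.6, -0.0, -175.7]
contact_force: [0.7, 0.2, 0.2]
gripper_width: 0.0503
gripper_force: 0.0
```

Request:
shift_gripper(rows=[[[0,0,-0.01,0,0,0],[0,0,-0.03,0,0,0],[0,0,-0.055,0,0,0],[0,0,-0.08,0,0,0],[0,0,-0.11,0,0,0],[0,0,-0.13,0,0,0],[0,0,-0.14,0,0,0]]])

```text
time_s: 9.25
tcp_pos: [0.5009, -0.1279, 0.2861]
eef_rot: [-149.7, 0.2, -175.6]
contact_force: [0.5, 0.4, 0.5]
gripper_width: 0.0597
gripper_force: 0.0
```

```bash
python3 lens.py
```

Create knobs.py:
```python
from h import *
for n in('top','side'):
    a=cap(n); P=cloud(a); x,y,z=P[...,0],P[...,1],P[...,2]
    q=(z>.09)&(z<.14)&(abs(x-.507)<.1)&(abs(x-.507)>.052)&(abs(y+.227)<.04)
    A,B=[P[q&((x-.507)*s>0)].mean(0) for s in(1,-1)]; d=A-B; print(n,A.round(4),B.round(4),'az',90+np.degrees(np.arctan2(d[1],d[0])).round(1))
```

```bash
python3 knobs.py
```

```text
tool y,z [-0.064  0.861 -0.505] [ 0.041 -0.504 -0.863] [ 0.50089789 -0.12791247  0.28613181] [1.71740287 0.04714905 0.08618618] [0.49439174 0.3863146  0.47795394]
top 484 [ 0.5058 -0.2268  0.1205] [-0.066  0.864 -0.5  ] az 94.4 tilt 30.0 rms 0.0019
side 556 [ 0.5027 -0.2279  0.119 ] [-0.068  0.87  -0.488] az 94.5 tilt 29.2 rms 0.0024
top [ 0.5695 -0.221   0.118 ] [ 0.4424 -0.2313  0.12  ] az 94.6
side [ 0.5674 -0.2237  0.1174] [ 0.4417 -0.2331  0.1175] az 94.3
```

Run:
```python
from g import *
from h import *
print(rel([.478,.0785,.22],down(104)))
P=cloud(cap('top')); x,y,z=P[...,0],P[...,1],P[...,2]
Q=P[(abs(x-.34)<.1)&(abs(y-.2)<.12)&(z>.15)&(z<.26)]; print('yellow',len(Q),Q.min(0),Q.max(0))
```

```text
[ 5.70000e-03  2.12000e-01 -5.17000e-02 -3.03121e+01 -2.66250e+00
 -9.45310e+00]
yellow 123 [0.28640845 0.14404537 0.15056775] [0.30301758 0.21969203 0.20763176]
```

Request:
shift_gripper(rows=[[[0,0.01,-0.004,-1.5,-0.1,-0.5],[0.001,0.03,-0.008,-4.5,-0.4,-1.4],[0.002,0.055,-0.013,-8,-0.7,-2.5],[0.002,0.08,-0.019,-11.5,-1,-3.6],[0.003,0.105,-0.026,-15,-1.3,-4.7],[0.003,0.13,-0.032,-18.5,-1.6,-5.8],[0.004,0.155,-0.038,-22,-1.9,-6.9],[0.005,0.178,-0.043,-25.5,-2.2,-8],[0.0055,0.196,-0.048,-28.5,-2.5,-9],[0.0057,0.208,-0.051,-30,-2.66,-9.4],[0.0057,0.212,-0.0517,-30.3,-2.66,-9.45],[0.0057,0.212,-0.0517,-30.3,-2.66,-9.45]]], finger_gap=0.05)

```text
time_s: 10.5
tcp_pos: [0.4781, 0.078, 0.2198]
eef_rot: [-179.9, -0.1, -166.1]
contact_force: [-0.1, 0.0, 0.2]
gripper_width: 0.0498
gripper_force: 0.0
```

Request:
shift_gripper(rows=[[[0,0,0,0,0,0],[0,0,0,0,0,0]]])

```text
time_s: 10.67
tcp_pos: [0.4784, 0.078, 0.2207]
eef_rot: [-179.9, 0.0, -166.0]
contact_force: [0.0, -0.6, 0.4]
gripper_width: 0.0499
gripper_force: 0.0
```

Run:
```python
from g import *
print(rel([.478,.0785,.126],down(104)))
from h import *
for n in('side','top'):
    P=cloud(cap(n)); x,y,z=P[...,0],P[...,1],P[...,2]
    Q=P[(abs(x-.479)<.03)&(abs(y-.08)<.03)&(z>.125)&(z<.178)]; print(n,len(Q))
    if len(Q)>4: print(Q.mean(0),Q.min(0),Q.max(0))
```

```text
[ 0.0002  0.0007  0.0947 -0.0971  0.0047 -0.0275]
side 83
[0.47576987 0.07422724 0.15797306] [0.46350356 0.06299497 0.12545409] [0.49325871 0.08645185 0.17512445]
top 0
```

Request:
shift_gripper(rows=[[[0,0.0005,0.01,0,0,0],[0,0.0005,0.03,0,0,0],[0,0.0005,0.055,0,0,0],[0,0.0005,0.075,0,0,0],[0,0.0005,0.088,0,0,0],[0,0.0005,0.094,0,0,0],[0,0.0005,0.0945,0,0,0]]])

```text
time_s: 11.35
tcp_pos: [0.4776, 0.0787, 0.125]
eef_rot: [-179.9, -0.1, -166.0]
contact_force: [-0.3, 0.3, -0.3]
gripper_width: 0.0501
gripper_force: 0.0
```

Request:
shift_gripper(rows=[[[0,0,0,0,0,0],[0,0,0,0,0,0],[0,0,0,0,0,0],[0,0,0,0,0,0],[0,0,0,0,0,0],[0,0,0,0,0,0],[0,0,0,0,0,0],[0,0,0,0,0,0],[0,0,0,0,0,0],[0,0,0,0,0,0]]], finger_gap=0, force=30)

```text
time_s: 12.18
tcp_pos: [0.4788, 0.0794, 0.1269]
eef_rot: [-180.0, 0.1, -166.0]
contact_force: [-0.8, -0.4, 5.6]
gripper_width: 0.017
gripper_force: 30.0
```

Request:
shift_gripper(rows=[[[0,0,0,0,0,0],[0,0,0,0,0,0]]])

```text
time_s: 12.35
tcp_pos: [0.4788, 0.0794, 0.1269]
eef_rot: [-180.0, 0.1, -166.0]
contact_force: [-1.9, 0.4, 5.3]
gripper_width: 0.0173
gripper_force: 30.0
```

Run:
```python
from h import *
b=cap('side'); B=cv2.resize(b['frame'][120:240,150:300],None,fx=5,fy=5,interpolation=cv2.INTER_CUBIC); cv2.imwrite('pics/c5.png',B[:,:,::-1])
```

```text
(no output)
```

View pics/c5.png

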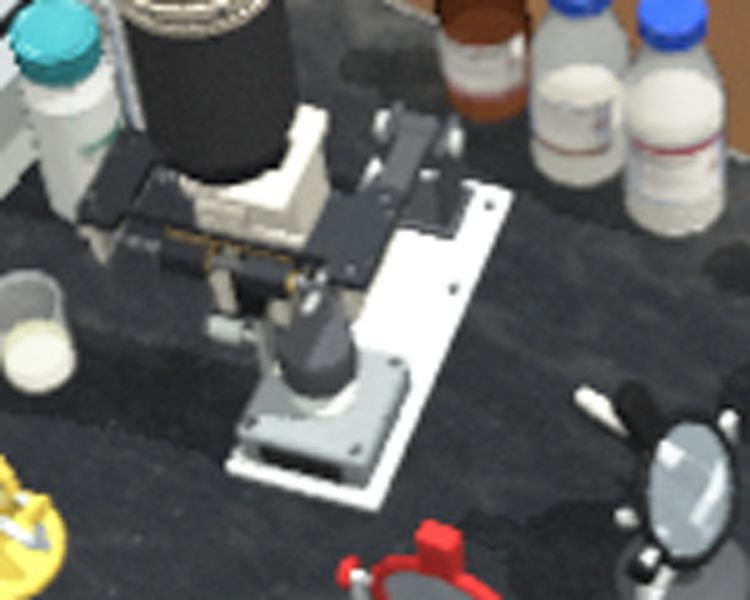

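The fingers straddle the handle above the cup at c5 (300,270). The width of 17 mm suggests they hold the 18 mm lip, so I'll regrip about 7 mm lower, under it.

Request:
shift_gripper(rows=[[[0,0,0,0,0,0],[0,0,0,0,0,0],[0,0,0,0,0,0],[0,0,0.004,0,0,0],[0,0,0.007,0,0,0],[0,0,0.007,0,0,0]]], finger_gap=0.03)

```text
time_s: 12.9
tcp_pos: [0.4779, 0.079, 0.1185]
eef_rot: [-180.0, -0.0, -166.0]
contact_force: [-0.0, 0.1, 0.8]
gripper_width: 0.0302
gripper_force: 0.0
```

Request:
shift_gripper(rows=[[[0,0,0,0,0,0],[0,0,0,0,0,0],[0,0,0,0,0,0],[0,0,0,0,0,0],[0,0,0,0,0,0],[0,0,0,0,0,0],[0,0,0,0,0,0],[0,0,0,0,0,0],[0,0,0,0,0,0]]], finger_gap=0, force=30)

```text
time_s: 13.65
tcp_pos: [0.4786, 0.0793, 0.1196]
eef_rot: [-180.0, 0.1, -166.0]
contact_force: [-0.3, 0.8, 0.6]
gripper_width: 0.0118
gripper_force: 30.0
```

Request:
shift_gripper(rows=[[[0,0.002,0,0,0,0],[0,0.004,0,0,0,0],[0,0.006,0,0,0,0],[0,0.008,0,0,0,0],[0,0.01,0,0,0,0],[0,0.0115,0,0,0,0],[0,0.0115,0,0,0,0],[0,0.0115,0,0,0,0]]], force=40)

```text
time_s: 14.32
tcp_pos: [0.4759, 0.0899, 0.1196]
eef_rot: [-179.9, 0.0, -166.0]
contact_force: [2.7, -6.1, -1.0]
gripper_width: 0.0118
gripper_force: 40.0
```

Run:
```python
from g import *
p0,R0,_=st(); y=R0.as_matrix()[:,1]; print('y az',np.degrees(np.arctan2(y[1],y[0])))
h=np.array([.5754,.0651,0]); c,s=np.cos(np.radians(14)),np.sin(np.radians(14))
H=h+np.array([.11*c,.11*s,.092]); ax=-np.array([-s,c,0])  # raise axis = ... 
print('hinge',H)
for t in (5,10,15,20,21.5):
    # ball end (-x) goes up: rotation about +hitch y lifts -x side
    T=R.from_rotvec(np.array([-s,c,0])*t,degrees=True); p=H+T.apply(p0-H); print(t,(p-p0).round(4),R0.inv().apply(p-p0).round(4),(R0.inv()*T*R0).as_rotvec(degrees=True).round(2))
```

```text
y az 104.01993911916196
hinge [0.68213253 0.09171141 0.092     ]
5 [0.0031 0.0008 0.0174] [-0.0032 -0.     -0.0174] [-0.    5.   -0.01]
10 [0.0076 0.0019 0.0344] [-0.0079 -0.0001 -0.0344] [-0.   10.   -0.02]
15 [0.0136 0.0034 0.051 ] [-0.014  -0.0001 -0.051 ] [-1.0e-02  1.5e+01 -3.0e-02]
20 [0.0209 0.0052 0.0669] [-0.0216 -0.0001 -0.0669] [-1.e-02  2.e+01 -3.e-02]
21.5 [0.0233 0.0058 0.0716] [-0.0241 -0.0001 -0.0716] [-1.00e-02  2.15e+01 -4.00e-02]
```

Request:
shift_gripper(rows=[[[-0.0006,0,-0.004,0,1.1,0],[-0.0015,0,-0.0088,0,2.5,0],[-0.0032,0,-0.0174,0,5,0],[-0.0053,0,-0.026,0,7.5,0],[-0.0079,0,-0.0344,0,10,0],[-0.0108,0,-0.0428,0,12.5,0],[-0.014,0,-0.051,0,15,0],[-0.0176,0,-0.059,0,17.5,0],[-0.0216,0,-0.0669,0,20,0],[-0.0241,0,-0.0716,0,21.5,0],[-0.0241,0,-0.0716,0,21.5,0],[-0.0241,0,-0.0716,0,21.5,0]]])

```text
time_s: 15.32
tcp_pos: [0.4993, 0.0951, 0.1908]
eef_rot: [-179.8, -21.6, -166.1]
contact_force: [1.8, -8.1, 0.3]
gripper_width: 0.0119
gripper_force: 40.0
```

Request:
shift_gripper(rows=[[[0,0,0,0,0,0],[0,0,0,0,0,0],[0,0,0,0,0,0]]])

```text
time_s: 15.57
tcp_pos: [0.4992, 0.0952, 0.1909]
eef_rot: [-179.9, -21.5, -166.1]
contact_force: [2.7, -7.3, -2.3]
gripper_width: 0.0118
gripper_force: 40.0
```

```bash
python3 lens.py; python3 knobs.py
```

Run:
```python
from h import *
b=cap('side'); B=cv2.resize(b['frame'][120:260,150:335],None,fx=4.2,fy=4.2,interpolation=cv2.INTER_CUBIC); cv2.imwrite('pics/c6.png',B[:,:,::-1])
P=cloud(b); d=np.array([.488,.0433]); q=(abs(P[...,0]-.495)<.03)&(abs(P[...,1]-.045)<.03)&(P[...,2]>.06); print(np.percentile(P[q][:,2],[5,25,50,75,95]))
```

```text
tool y,z [-0.242  0.97  -0.002] [-0.355 -0.091 -0.931] [0.49924989 0.09522419 0.19093192] [-1.68379836 -2.31188804  0.70637336] [ 2.72395436 -7.33652972 -2.34479458]
top 481 [ 0.5061 -0.2271  0.1198] [-0.062  0.864 -0.501] az 94.1 tilt 30.0 rms 0.0019
side 552 [ 0.5029 -0.2278  0.1187] [-0.066  0.867 -0.495] az 94.3 tilt 29.6 rms 0.0024
top [ 0.5698 -0.2209  0.1182] [ 0.4424 -0.2313  0.1194] az 94.7
side [ 0.5685 -0.2232  0.1155] [ 0.4399 -0.233   0.1148] az 94.4
[0.08322327 0.16079701 0.18035325 0.27525303 0.2999282 ]
```

View pics/c6.png

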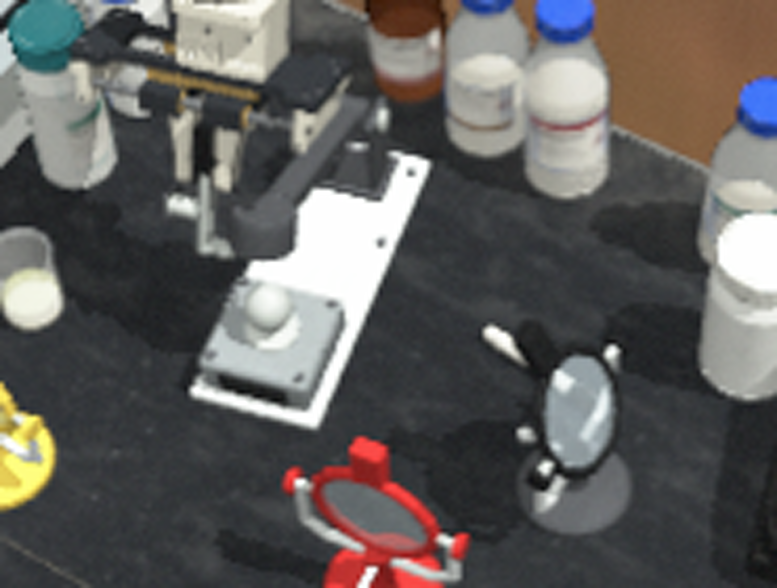

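The ball is exposed at c6 (268,305), with the tongue and cup raised at (265,220) and still gripped. The magnifier is unchanged at (580,410).

Request:
shift_gripper(rows=[[[0,0,0,0,0,0],[0,0,0,0,0,0],[0,0,0,0,0,0]]])

```text
time_s: 16.07
tcp_pos: [0.4992, 0.0953, 0.1909]
eef_rot: [-179.9, -21.5, -166.1]
contact_force: [2.1, -6.3, -2.8]
gripper_width: 0.0117
gripper_force: 40.0
```

```bash
python3 -c "
from plant import r
print(r.close_job())"
```

```text
the job is handed in; nothing more can be done
None
```

I handed the job in at 16.1 s: the magnifier's front is within about 1° of the ball with the lens tilted about 30° forward, and the unlatched tongue is held still with its cup about 7 cm up, as computed from the arm's pose; glassware, jar and marker were not touched.

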